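# Shut the acetylene, then the air, through the valve guard

### The arm

A 6-joint arm with a two-finger parallel gripper is mounted at the origin on the work surface. World frame = base frame: x ahead of the robot, y to its left, z up, the work surface at z = 0. Lengths are in m, angles in degrees, forces in N, time in s.
With the tool pointing down it reaches from about 0.4 to 0.825 m from the base axis. Payload 7 kg.
Tool frame: the origin (TCP) lies at the very end of the fingers, on their centre line; the grasp point (between the pads) lies behind it (r.grasp_offset is the z of the grasp point in the tool frame, in m); z points along the fingers, y is the direction in which the jaws open and shut (so a half turn about z gives the same grasp; the last joint's range is limited). The gripper opens to 88 mm and grips with 3 to 60 N. Pads are 19 mm wide; open, the fingers measure 130 mm over their backs; the gripper's body (78 mm by 193 mm) begins 47 mm behind the grasp point.
Start: joints at [-56.832, 20.546, 0.682, 0, -70.136, -16.507], TCP at [0.194, -0.647, 0.227] pointing down, gripper open.
Joint ranges: [-176.03, 176.03], [-82.01, 121.73], [-58.28, 71.71], [-173.87, 95.51], [-174.79, -0.11], [-173.66, 173.66]. Speed limits (degrees/s): [136.94, 136.94, 172.46, 180, 180, 180].

### API

Orientations are given as [roll, pitch, yaw] about the fixed x, y, z axes, in that order (R = Rz(yaw) Ry(pitch) Rx(roll)).
In Python, from plant import r gives the robot as it stands. The module is installed in compiled form; this text tells all that it offers.
- The arm moves only by the tool servo_tool, never from a script. Its argument "targets" is a list of rows, each an object of numbers: "dx", "dy", "dz": the shift along the world's x, y, z in cm; "spin": the turn about the world's z in rad; "grip": the opening in per cent of the stroke, from 0 (shut) to 100 (fully open). A call has exactly 10 rows; each row is the pose to reach, as a shift and turn from the pose commanded when the call began; what a row does not reach only later rows make up. A row lasts 1/12 s, in which the tool goes at most 41.7 mm and 7.16 degrees, less where a joint would pass 70% of its speed; a pose out of reach is approached as far as the arm can. A call with a gripper value outside its range is refused whole. The fingers move at their own pace and stop on an object; "squeeze" is the grip in N (left out, the last holds). Time passes only in rows, so rows that repeat a pose let the fingers close, or fill a call up. It gives the time, the measured TCP pose, the force and the opening at its end, in the units of the state.
- r.get_state(): the state, without advancing time (a new reading comes with each control period).
- r.capture(name): name is "scene" or "top"; returns the picture (480x640x3 uint8, blue, green, red); there is no depth.
- r.get_calibration(name): a dict with "K" (3x3 intrinsics, pixels), "k1" (the pictures are not rectified: a ray, as slopes to the right and down, at radius r is drawn at 1 + k1 r^2 times it, then the intrinsics apply), "extrinsics" (4x4, takes a point from camera to world coordinates). Camera axes: x right, y down, z forward; pixel columns grow to the right and rows downward; lengths in m; the calibration is good to about 2 mm. A picture is of the moment at which its call begins. get_calibration takes no time and is no camera call.
- r.close_job(): hands the job in, once; it reports no verdict.
Trained networks look in the newest picture that a camera, given by its name, has taken for a name from the list of things; names that differ only in an ending like _2 or _b are one class to them, and where a whole thing is asked for, a point or a joint stands for the part that bears it (a point fixed in the world has none). Each returns a list of dicts, best first, with "p" (0 to 1); they miss things now and then, are a little off and sometimes report something else, mostly with a low value. They report only what shows in the picture. A call takes as long as a camera call.
- r.cut_out(name, camera): "mask" (480x640 bool, what is visible of it) and "extent" ([left, top, right, bottom] in pixels, round what is visible of it).
The state is a dict: "time_s": time; "joints": joint angles; "qd": joint speeds; "joint_torque": joint torques, N m; "tcp_pos": TCP position; "eef_rot": TCP orientation; "contact_force": force on the tool from outside, world axes, zero at the start; "moment": the same for the moment, N m; "gripper_width": finger opening in m.
Only numpy, scipy, OpenCV 4.12 (cv2) and the standard library are available. Lean on these libraries where they do the work, as an engineer would, in place of code of your own. Each camera call takes 0.05 s, during which the arm holds its last target. There are 200 camera calls.

### The job

The flame spectrometer is being shut down: at the gas station, shut the acetylene valve first (the line with the fat flashback arrestor) and then the air valve (the line with the knobbed filter regulator and clear bowl), each time reaching a fingertip down through that valve's guard window and pressing the raised lever all the way down onto its stop. Do not touch the guard, do not grip or force the levers, and come out clear. Leave the argon lever (bare pipe) raised and everything else on the bench where it is.

Things in the scene. Friction and masses are not known exactly. Their poses are not given: they have to be found in the camera images.
- station: Gas station on the bench: white base plate 340 x 460 x 12 mm (x, y, z) that carries three parallel gas lines under one guard. Origin: centre of its underside on the bench; x points away from the robot side, to the pipes' inlets, y along the row of valves. The three lines stand at y = -100, 0 and +100 mm (origin x = -5 mm), in any order, parallel to the station's x, each with a round gauge, dial up, at its inlet end.
- guard: Aluminium guard over the levers, not to be touched; origin and axes are the station's. Level plate 116 x 320 x 5 mm, upper face 136 mm above the bench, with end cheeks. One window over each lever, 84 mm (x) by 80 mm (y), centred at x = -55, y = -100, 0, +100 mm; 20 mm bars between. A raised lever's end reaches up to just under the plate (130 mm), a shut one's top is 37 mm below the upper face.
- line_acetylene: Acetylene line with valve and lever. Told by its flashback arrestor: a fat steel cylinder, 40 mm across and 86 mm long, lying along the line behind the valve. Its origin lies on the bench straight below the lever's hinge pin; x points along the line away from the levers' free ends, z up. The pin runs along y, 92 mm above the origin. 
- lever_acetylene (a joint): 0 = raised, valve open (lever 38 degrees above level; it starts within 0.06 of this); grows as the lever is pressed down; 0.62 = flat on its stop, valve shut. Stiff (about 6 N at its end) and stays wherever it is left.
- tip_acetylene (a point): Middle of the rounded end of the acetylene lever, 53 mm from the hinge pin, on the side of the line's -x. The end is a bar 10 mm thick and 18 mm wide; it is 125 mm above the bench when raised, 94 mm when flat on its stop, where 12 mm of air is left to the steel pipe below.
- line_air: Air line with valve and lever. Told by its filter regulator behind the valve: a 42 mm square block with a clear bowl under it and a round black knob, 36 mm across, standing on top. Its origin lies on the bench straight below the lever's hinge pin; x points along the line away from the levers' free ends, z up. The pin runs along y, 92 mm above the origin. 
- lever_air (a joint): 0 = raised, valve open (lever 38 degrees above level; it starts within 0.06 of this); grows as the lever is pressed down; 0.62 = flat on its stop, valve shut. Stiff (about 6 N at its end) and stays wherever it is left.
- tip_air (a point): Middle of the rounded end of the air lever, 53 mm from the hinge pin, on the side of the line's -x. The end is a bar 10 mm thick and 18 mm wide; it is 125 mm above the bench when raised, 94 mm when flat on its stop, where 12 mm of air is left to the steel pipe below.
- line_argon: Argon line with valve and lever. Between its valve and its gauge there is only bare steel pipe. Its origin lies on the bench straight below the lever's hinge pin; x points along the line away from the levers' free ends, z up. The pin runs along y, 92 mm above the origin. 
- lever_argon (a joint): 0 = raised, valve open (lever 38 degrees above level; it starts within 0.06 of this); grows as the lever is pressed down; 0.62 = flat on its stop, valve shut. Stiff (about 6 N at its end) and stays wherever it is left.
- tip_argon (a point): Middle of the rounded end of the argon lever, 53 mm from the hinge pin, on the side of the line's -x. The end is a bar 10 mm thick and 18 mm wide; it is 125 mm above the bench when raised, 94 mm when flat on its stop, where 12 mm of air is left to the steel pipe below.
- wrench: Open spanner, 150 mm, lying on the base plate in front of the guard; to be left alone. Origin: centre of its underside.
- union: Brass union, 26 mm across, 35 mm high, standing on one end of the base plate; to be left alone. Origin: centre of its underside.
- dropper: Amber dropper bottle, 34 mm across, 85 mm high, standing on the other end of the base plate; to be left alone. Origin: centre of its underside.
- flask_a: Stoppered volumetric flask, 64 mm across, 152 mm high, on the bench; to be left alone. Origin: centre of its underside.
- flask_b: A second flask of the same kind; to be left alone. Origin: centre of its underside.
- beaker: Glass beaker, 68 mm across, 90 mm high, on the bench; to be left alone. Origin: centre of its underside.
- reagent: Reagent bottle, 80 mm across, 170 mm high, on the bench; to be left alone. Origin: centre of its underside.

How it is judged:
By the outcome, as a careful person would: the job done as asked, in the order asked, and still so for the second after the job is handed in, with the robot touching nothing.
It also fails if it takes over 45 s, if anything falls off the work surface, if the arm or the gripper's body presses on something with over 40 N, if the wrist force passes 120 N, or if a joint passes its speed limit or range.

## Working session

There is one attempt and no reset: what is moved stays moved. The work goes in short steps, Python scripts to look and compute and a tool call to move; the robot and the scene stay as the last step left them, time stands still between calls to the robot, and variables do not carry over. Pictures are saved under pics/ and viewed, about 8 in all and at most 12, crops included, and the job is handed in when it is done.

Besides the shell and the picture viewer there is one more tool, called by a JSON object that holds its "api" and its "payload", one argument or row to a line. servo_tool: Moves the arm, as the interface text tells. Its arguments: {"type":"object","properties":{"targets":{"type":"array"},"squeeze":{"type":"number"}},"required":["targets"]}

```bash
mkdir -p pics; cat > h.py <<'E'
import numpy as np, cv2
from plant import r
def cam(n):
    c=r.get_calibration(n); return np.array(c["K"]),c["k1"],np.array(c["extrinsics"])
def proj(P,n):
    K,k1,E=cam(n); q=(np.atleast_2d(P)-E[:3,3])@E[:3,:3]; s=q[:,:2]/q[:,2:]
    s=s*(1+k1*(s**2).sum(1,keepdims=True)); return s@K[:2,:2].T+K[:2,2]
def ray(uv,n,z):
    K,k1,E=cam(n); d=(np.atleast_2d(uv)-K[:2,2])/np.array([K[0,0],K[1,1]]); s=d.copy()
    for _ in range(20): s=d/(1+k1*(s**2).sum(1,keepdims=True))
    w=np.c_[s,np.ones(len(s))]@E[:3,:3].T; return E[:3,3]+w*((z-E[2,3])/w[:,2:])
E
python3 - <<'E'
from h import *
for n in("scene","top"):
    im=r.capture(n); cv2.imwrite(f"pics/{n}0.png",im)
    print(n,cam(n)[0].round(0).tolist(),cam(n)[1],cam(n)[2].round(3).tolist())
    for t in("station","guard","line_acetylene","line_air","line_argon","tip_acetylene","tip_air","tip_argon"):
        for d in r.cut_out(t,n)[:2]:
            m=d["mask"]; v,u=np.nonzero(m); print(t,round(d["p"],2),np.round(d["extent"]),u.mean().round(1),v.mean().round(1),m.sum())
print(r.get_state())
E
```

```text
scene [[492.0, 0.0, 318.0], [0.0, 492.0, 242.0], [0.0, 0.0, 1.0]] -0.04733432813770376 [[0.598, 0.545, -0.588, 1.321], [0.802, -0.403, 0.442, -0.589], [0.004, -0.735, -0.678, 0.984], [0.0, 0.0, 0.0, 1.0]]
station 0.73 [202. 212. 416. 373.] 300.7 292.3 15040
guard 0.58 [230. 210. 360. 299.] 292.0 247.3 3019
guard 0.49 [321. 227. 380. 304.] 353.1 269.2 1030
line_acetylene 0.78 [322. 230. 380. 304.] 353.5 269.0 908
line_air 0.91 [259. 252. 307. 338.] 283.6 299.0 1207
line_argon 0.84 [291. 241. 344. 320.] 318.6 281.6 755
tip_air 0.46 [261. 258. 274. 282.] 267.2 268.9 113
tip_argon 0.62 [295. 243. 311. 264.] 302.1 253.7 63
top [[445.0, 0.0, 310.0], [0.0, 445.0, 237.0], [0.0, 0.0, 1.0]] -0.00894089298274158 [[0.007, -0.989, 0.145, 0.401], [-1.0, -0.007, -0.0, -0.019], [0.001, -0.145, -0.989, 1.184], [0.0, 0.0, 0.0, 1.0]]
station 0.73 [242. 158. 426. 301.] 336.0 232.1 18457
guard 0.74 [265. 213. 405. 276.] 336.7 243.3 3151
line_acetylene 0.7 [295. 160. 309. 252.] 299.4 199.9 1036
line_acetylene 0.56 [370. 166. 389. 266.] 377.9 207.8 907
line_air 0.6 [367. 166. 389. 267.] 377.9 207.5 815
lin
[... 182 characters left out ...]
225. 342. 243.] 336.2 234.6 137
{'time_s': 0.9, 'joints': array([-5.68299745e+01,  2.05422823e+01,  6.82326545e-01,  3.27380709e-04,
       -7.01342563e+01, -1.65079541e+01]), 'qd': array([ 0.04010308, -0.03227554, -0.07720599,  0.05647961, -0.0235019 ,
       -0.05863183]), 'joint_torque': array([ 3.59946207e-04, -5.82361042e+01,  2.93297178e+01,  7.00210467e+00,
        1.25521069e-02,  4.33746521e-06]), 'tcp_pos': array([ 0.19353341, -0.64665121,  0.22661113]), 'eef_rot': array([-1.79994363e+02,  1.34941876e-03, -1.63337817e+02]), 'contact_force': array([-0.13015217,  0.23263925, -0.04673895]), 'moment': array([ 0.02429469,  0.00961892, -0.00931613]), 'gripper_width': 0.08757681628240757}
```

```bash
python3 - <<'E'
import cv2
a=cv2.imread("pics/top0.png")[145:310,225:445]; cv2.imwrite("pics/a.png",cv2.resize(a,None,fx=3.6,fy=3.6,interpolation=cv2.INTER_CUBIC))
a=cv2.imread("pics/scene0.png")[195:385,190:430]; cv2.imwrite("pics/b.png",cv2.resize(a,None,fx=3.1,fy=3.1,interpolation=cv2.INTER_CUBIC))
E
```

```text
(no output)
```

View pics/a.png

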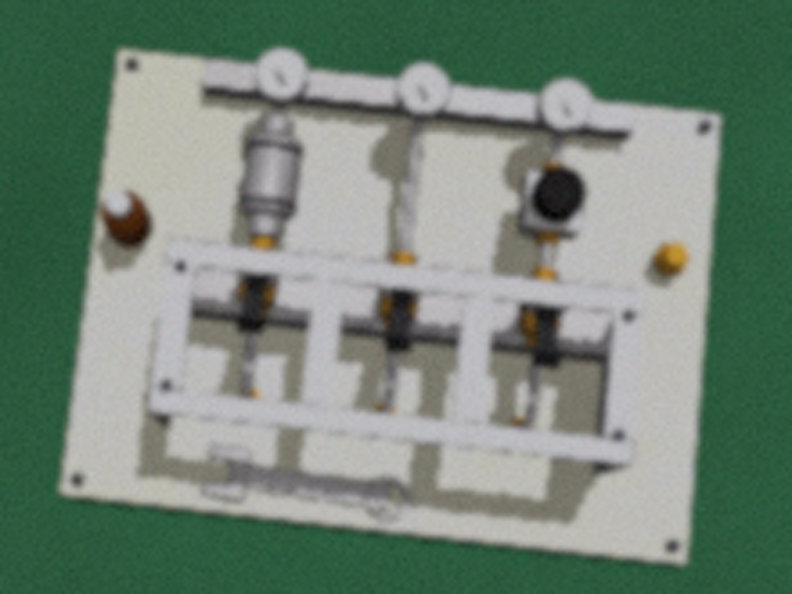

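View pics/b.png

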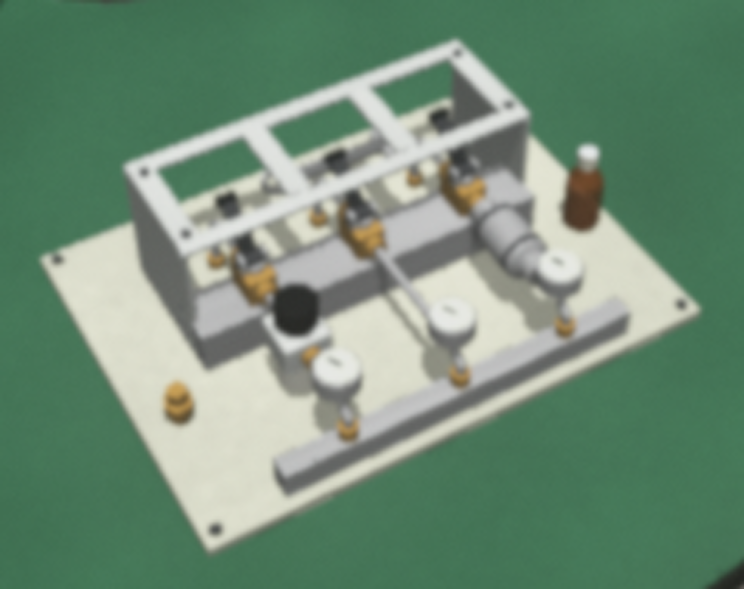

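View pics/scene0.png

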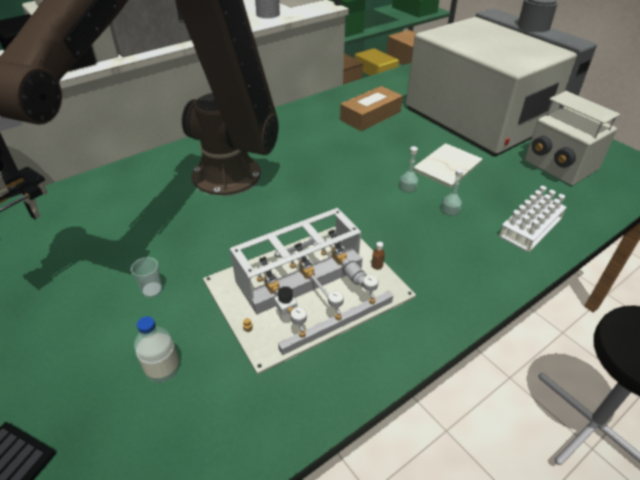

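```bash
cat > fit.py <<'E'
from h import *
from scipy.optimize import least_squares
P=[(.17,.23,.012),(.17,-.23,.012),(-.17,-.23,.012),(-.17,.23,.012)]
G=[(.003,.16,.136),(.003,-.16,.136),(-.113,-.16,.136),(-.113,.16,.136)]
ta=[(119,48),(720,115),(687,564),(61,494),(170,238),(637,290),(632,465),(151,410)]
sa=[(700,310),(210,552),(40,259),(528,113),(187,250),(125,168),(456,40)]
L=np.array(P+G); Ls=np.array(P[:3]+G)
tu=(np.array(ta)+.5)/3.6-.5+[225,145]; su=(np.array(sa)+.5)/3.1-.5+[190,195]
def W(p,L): 
    c,s=np.cos(p[2]),np.sin(p[2]); L=np.atleast_2d(L); return np.c_[L[:,:2]@np.array([[c,s],[-s,c]])+p[:2],L[:,2]]
def f(p,a=1,b=1): return np.r_[a*(proj(W(p,L),"top")-tu).ravel(),b*(proj(W(p,Ls),"scene")-su).ravel()]
if __name__=="__main__":
    for a,b in((1,1),(1,0),(0,1)):
        s=least_squares(f,[.5,0,0],args=(a,b),loss="soft_l1"); p=s.x; print(p[:2].round(4),np.degrees(p[2]).round(2)); 
        if a==b: print(f(p).reshape(-1,2).round(1).tolist()); np.save("p.npy",p)
    p=np.load("p.npy")
    th=.66
    for n,y in(("acet",.1),("argon",0),("air",-.1)):
        tip=W(p,[-.005-.053*np.cos(th),y,.092+.053*np.sin(th)])[0]
        print(n,"tip",tip.round(4),"win",W(p,[-.055,y,.136])[0].round(4),"px",proj(tip,"top").round(1),proj(tip,"scene").round(1))
    for n,t in(("top","flask_a"),("scene","flask_a"),("scene","reagent"),("scene","beaker"),("top","reagent"),("top","beaker")):
        for d in r.cut_out(t,n)[:2]:
            e=d["extent"]; print(n,t,round(d["p"],2),ray([(e[0]+e[2])/2,e[3]],n,0).round(3))
E
python3 fit.py
```

```text
[ 0.5992 -0.0835] -5.85
[[-0.6, -0.0], [0.1, -0.9], [-0.0, -0.2], [-0.8, 0.0], [-0.7, 0.1], [2.3, 0.0], [-0.2, -0.4], [-1.4, 0.2], [0.2, -0.3], [-0.6, -0.3], [-0.4, -0.1], [0.6, 0.5], [-1.4, 2.0], [-1.0, -0.6], [-0.1, 0.0]]
[ 0.5989 -0.0844] -5.95
[ 0.5994 -0.0825] -5.7
acet tip [0.5628 0.0207 0.1245] win [0.5547 0.0216 0.136 ] px [[293.8 234.7]] [[330.8 231.7]]
argon tip [ 0.5526 -0.0788  0.1245] win [ 0.5445 -0.0779  0.136 ] px [[335.  239.2]] [[297.7 244.9]]
air tip [ 0.5424 -0.1782  0.1245] win [ 0.5343 -0.1774  0.136 ] px [[376.4 243.7]] [[262.5 258.9]]
top flask_a 0.84 [[0.568 0.508 0.   ]]
top flask_a 0.62 [[0.398 0.478 0.   ]]
scene flask_a 0.97 [[0.452 0.436 0.   ]]
scene flask_a 0.6 [[ 0.619  0.462 -0.   ]]
scene reagent 0.71 [[ 0.627 -0.518  0.   ]]
scene beaker 0.79 [[ 0.367 -0.44   0.   ]]
top reagent 0.87 [[ 0.558 -0.525  0.   ]]
top beaker 0.79 [[ 0.31 -0.44  0.  ]]
```

{"api": "servo_tool", "payload": {
  "targets": [
    {"dx":1.8,"dy":3.3,"dz":0.5,"spin":-0.02,"grip":0},
    {"dx":3.6,"dy":6.6,"dz":1,"spin":-0.04,"grip":0},
    {"dx":5.4,"dy":9.9,"dz":1,"spin":-0.06,"grip":0},
    {"dx":7.2,"dy":13.2,"dz":1,"spin":-0.08,"grip":0},
    {"dx":9,"dy":16.5,"dz":1,"spin":-0.1,"grip":0},
    {"dx":10.8,"dy":19.8,"dz":1,"spin":-0.12,"grip":0},
    {"dx":12.6,"dy":23.1,"dz":1,"spin":-0.14,"grip":0},
    {"dx":14.4,"dy":26.4,"dz":1,"spin":-0.16,"grip":0},
    {"dx":16.2,"dy":29.7,"dz":1,"spin":-0.18,"grip":0},
    {"dx":18,"dy":33,"dz":1,"spin":-0.2,"grip":0}
  ],
  "squeeze": 5
}}

```text
time_s: 2.03
tcp_pos: [0.374, -0.315, 0.237]
eef_rot: [-180.0, 0.0, -174.9]
contact_force: [2.1, 0.2, 0.4]
gripper_width: 0.0262
```

{"api": "servo_tool", "payload": {
  "targets": [
    {"dx":1.9,"dy":3.4,"dz":0,"spin":-0.025,"grip":0},
    {"dx":3.8,"dy":6.8,"dz":0,"spin":-0.05,"grip":0},
    {"dx":5.7,"dy":10.2,"dz":0,"spin":-0.075,"grip":0},
    {"dx":7.6,"dy":13.6,"dz":0,"spin":-0.1,"grip":0},
    {"dx":9.5,"dy":17,"dz":0,"spin":-0.125,"grip":0},
    {"dx":11.4,"dy":20.4,"dz":0,"spin":-0.15,"grip":0},
    {"dx":13.3,"dy":23.8,"dz":0,"spin":-0.175,"grip":0},
    {"dx":15.2,"dy":27.2,"dz":0,"spin":-0.193,"grip":0},
    {"dx":17,"dy":30.6,"dz":0,"spin":-0.193,"grip":0},
    {"dx":18.6,"dy":33.8,"dz":0,"spin":-0.193,"grip":0}
  ]
}}

```text
time_s: 2.87
tcp_pos: [0.5603, 0.0235, 0.2368]
eef_rot: [180.0, 0.0, 174.2]
contact_force: [0.9, -1.0, -0.6]
gripper_width: 0.0006
```

{"api": "servo_tool", "payload": {
  "targets": [
    {"dy":-0.2},
    {"dy":-0.2},
    {"dy":-0.2,"dz":-1.5},
    {"dy":-0.2,"dz":-3},
    {"dy":-0.2,"dz":-4.5},
    {"dy":-0.2,"dz":-6},
    {"dy":-0.2,"dz":-7.5},
    {"dy":-0.2,"dz":-8.5},
    {"dy":-0.2,"dz":-8.5},
    {"dy":-0.2,"dz":-8.5}
  ]
}}

```text
validation failed for argument at $.ta...
```

```bash
python3 - <<'E'
from h import *
o=[]
for n,(u,v) in(("scene",(325,232)),("top",(300,230))):
    a=r.capture(n)[v-50:v+50,u-60:u+60]; o.append(cv2.resize(a,(480,400),interpolation=cv2.INTER_CUBIC))
cv2.imwrite("pics/c.png",cv2.resize(np.hstack(o),(800,333)))
s=r.get_state();print(s["tcp_pos"],s["eef_rot"],s["contact_force"],r.grasp_offset,s["gripper_width"])
E
```

```text
[0.56150887 0.02525669 0.2360348 ] [1.79995858e+02 1.46447387e-02 1.74348048e+02] [-0.83287577 -0.67948453 -0.64225493] -0.0188 0.0006629939822318126
```

View pics/c.png

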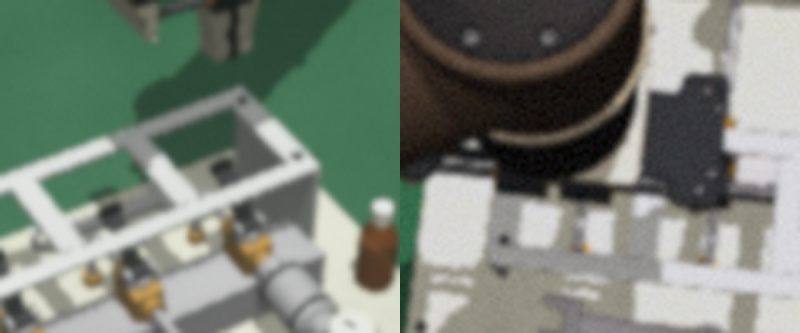

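{"api": "servo_tool", "payload": {
  "targets": [
    {"dx":0,"dy":-0.2,"dz":0,"spin":0,"grip":0},
    {"dx":0,"dy":-0.2,"dz":-1,"spin":0,"grip":0},
    {"dx":0,"dy":-0.2,"dz":-2.5,"spin":0,"grip":0},
    {"dx":0,"dy":-0.2,"dz":-4,"spin":0,"grip":0},
    {"dx":0,"dy":-0.2,"dz":-5.5,"spin":0,"grip":0},
    {"dx":0,"dy":-0.2,"dz":-7,"spin":0,"grip":0},
    {"dx":0,"dy":-0.2,"dz":-8,"spin":0,"grip":0},
    {"dx":0,"dy":-0.2,"dz":-8.5,"spin":0,"grip":0},
    {"dx":0,"dy":-0.2,"dz":-8.5,"spin":0,"grip":0},
    {"dx":0,"dy":-0.2,"dz":-8.5,"spin":0,"grip":0}
  ]
}}

```text
time_s: 3.8
tcp_pos: [0.5596, 0.0189, 0.1519]
eef_rot: [-180.0, 0.0, 174.1]
contact_force: [-0.2, 0.0, -0.2]
gripper_width: 0.0006
```

```bash
python3 - <<'E'
from h import *
o=[]
for n,(u,v) in(("scene",(325,232)),("top",(300,230))):
    a=r.capture(n)[v-50:v+50,u-60:u+60]; o.append(cv2.resize(a,(480,400),interpolation=cv2.INTER_CUBIC))
cv2.imwrite("pics/d.png",cv2.resize(np.hstack(o[:1]),(720,600)))
s=r.get_state();print(s["tcp_pos"],s["eef_rot"],s["contact_force"])
print(proj(s["tcp_pos"],"scene"))
E
```

```text
[0.56002792 0.01928964 0.1524401 ] [1.79973538e+02 7.82056052e-02 1.74137098e+02] [-0.49995587  0.590658   -0.31721879]
[[329.95310517 223.3501577 ]]
```

View pics/d.png

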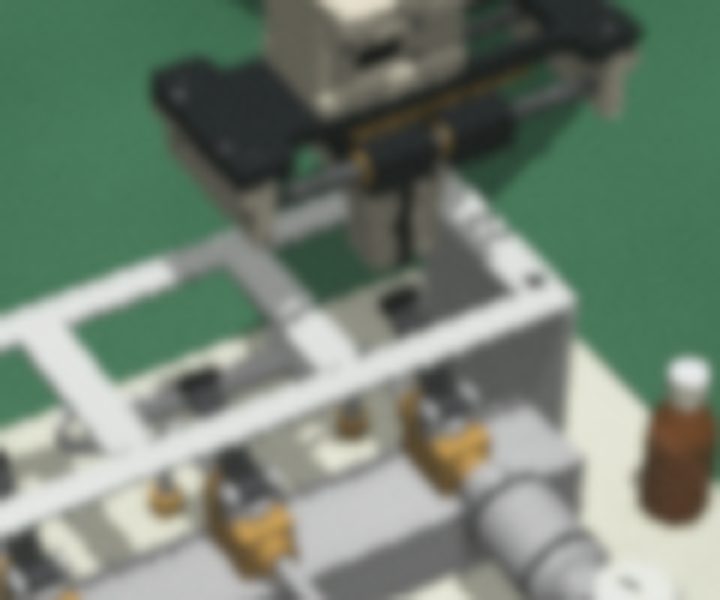

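```bash
python3 - <<'E'
from h import *
from scipy.optimize import least_squares
p=np.load("p.npy"); t=np.array([.56,.0193,.152]); yd=np.array([-np.sin(p[2]),np.cos(p[2]),0]); xd=np.array([yd[1],-yd[0],0])
for uv in((309.2,222),(366.5,200.5)):
  for xo in(-.03,0,.03):
    s=least_squares(lambda q:(proj(t+xo*xd+q[0]*yd+[0,0,q[1]],"scene")[0]-uv),[0,.05]); print(uv,xo,s.x.round(3))
E
```

```text
(309.2, 222) -0.03 [-0.045  0.003]
(309.2, 222) 0 [-0.062  0.032]
(309.2, 222) 0.03 [-0.079  0.061]
(366.5, 200.5) -0.03 [0.137 0.001]
(366.5, 200.5) 0 [0.113 0.031]
(366.5, 200.5) 0.03 [0.09 0.06]
```

{"api": "servo_tool", "payload": {
  "targets": [
    {"dx":0,"dy":0.2,"dz":-0.5,"spin":0,"grip":0},
    {"dx":0,"dy":0.2,"dz":-1,"spin":0,"grip":0},
    {"dx":0,"dy":0.2,"dz":-1.5,"spin":0,"grip":0},
    {"dx":0,"dy":0.2,"dz":-2,"spin":0,"grip":0},
    {"dx":0,"dy":0.2,"dz":-2.4,"spin":0,"grip":0},
    {"dx":0,"dy":0.2,"dz":-2.8,"spin":0,"grip":0},
    {"dx":0,"dy":0.2,"dz":-3.2,"spin":0,"grip":0},
    {"dx":0,"dy":0.2,"dz":-3.6,"spin":0,"grip":0},
    {"dx":0,"dy":0.2,"dz":-4,"spin":0,"grip":0},
    {"dx":0,"dy":0.2,"dz":-4.3,"spin":0,"grip":0}
  ]
}}

```text
time_s: 4.73
tcp_pos: [0.5579, 0.0209, 0.1083]
eef_rot: [-179.9, -0.2, 174.1]
contact_force: [-6.0, 0.3, 8.1]
gripper_width: 0.0008
```

{"api": "servo_tool", "payload": {
  "targets": [
    {"dx":0,"dy":0,"dz":-0.2,"spin":0,"grip":0},
    {"dx":0,"dy":0,"dz":-0.4,"spin":0,"grip":0},
    {"dx":0,"dy":0,"dz":-0.5,"spin":0,"grip":0},
    {"dx":0,"dy":0,"dz":-0.6,"spin":0,"grip":0},
    {"dx":0,"dy":0,"dz":-0.7,"spin":0,"grip":0},
    {"dx":0,"dy":0,"dz":-0.8,"spin":0,"grip":0},
    {"dx":0,"dy":0,"dz":-0.9,"spin":0,"grip":0},
    {"dx":0,"dy":0,"dz":-1.0,"spin":0,"grip":0},
    {"dx":0,"dy":0,"dz":-1.0,"spin":0,"grip":0},
    {"dx":0,"dy":0,"dz":-1.0,"spin":0,"grip":0}
  ]
}}

```text
time_s: 5.57
tcp_pos: [0.5583, 0.021, 0.0987]
eef_rot: [-179.9, -0.1, 174.2]
contact_force: [-5.3, 0.8, 9.4]
gripper_width: 0.0006
```

{"api": "servo_tool", "payload": {
  "targets": [
    {"dx":0,"dy":0,"dz":-0.05,"spin":0,"grip":0},
    {"dx":0,"dy":0,"dz":-0.05,"spin":0,"grip":0},
    {"dx":0,"dy":0,"dz":-0.1,"spin":0,"grip":0},
    {"dx":0,"dy":0,"dz":-0.1,"spin":0,"grip":0},
    {"dx":0,"dy":0,"dz":-0.1,"spin":0,"grip":0},
    {"dx":0,"dy":0,"dz":-0.15,"spin":0,"grip":0},
    {"dx":0,"dy":0,"dz":-0.15,"spin":0,"grip":0},
    {"dx":0,"dy":0,"dz":-0.15,"spin":0,"grip":0},
    {"dx":0,"dy":0,"dz":-0.15,"spin":0,"grip":0},
    {"dx":0,"dy":0,"dz":-0.15,"spin":0,"grip":0}
  ]
}}

```text
time_s: 6.4
tcp_pos: [0.5584, 0.021, 0.0981]
eef_rot: [-179.9, -0.1, 174.2]
contact_force: [-9.0, -0.3, 17.7]
gripper_width: 0.0005
```

{"api": "servo_tool", "payload": {
  "targets": [
    {"dx":0,"dy":0,"dz":-0.05,"spin":0,"grip":0},
    {"dx":0,"dy":0,"dz":-0.05,"spin":0,"grip":0},
    {"dx":0,"dy":0,"dz":-0.05,"spin":0,"grip":0},
    {"dx":0,"dy":0,"dz":-0.1,"spin":0,"grip":0},
    {"dx":0,"dy":0,"dz":-0.1,"spin":0,"grip":0},
    {"dx":0,"dy":0,"dz":-0.1,"spin":0,"grip":0},
    {"dx":0,"dy":0,"dz":-0.1,"spin":0,"grip":0},
    {"dx":0,"dy":0,"dz":-0.1,"spin":0,"grip":0},
    {"dx":0,"dy":0,"dz":-0.1,"spin":0,"grip":0},
    {"dx":0,"dy":0,"dz":-0.1,"spin":0,"grip":0}
  ]
}}

```text
time_s: 7.23
tcp_pos: [0.5584, 0.021, 0.0977]
eef_rot: [-179.9, -0.1, 174.2]
contact_force: [-10.7, 1.3, 22.7]
gripper_width: 0.0007
```

{"api": "servo_tool", "payload": {
  "targets": [
    {"dx":0,"dy":0,"dz":0.3,"spin":0,"grip":0},
    {"dx":0,"dy":0,"dz":1,"spin":0,"grip":0},
    {"dx":0,"dy":0,"dz":2.5,"spin":0,"grip":0},
    {"dx":0,"dy":0,"dz":4.5,"spin":0,"grip":0},
    {"dx":0,"dy":0,"dz":6.5,"spin":0,"grip":0},
    {"dx":0,"dy":0,"dz":8,"spin":0,"grip":0},
    {"dx":0,"dy":0,"dz":8.5,"spin":0,"grip":0},
    {"dx":-0.3,"dy":-3,"dz":8.5,"spin":0,"grip":0},
    {"dx":-0.6,"dy":-6,"dz":8.5,"spin":0,"grip":0},
    {"dx":-0.9,"dy":-9,"dz":8.5,"spin":0,"grip":0}
  ]
}}

```text
time_s: 8.07
tcp_pos: [0.5502, -0.0692, 0.1806]
eef_rot: [180.0, -0.0, 174.2]
contact_force: [1.1, 0.2, 0.3]
gripper_width: 0.0006
```

{"api": "servo_tool", "payload": {
  "targets": [
    {"dx":-0.3,"dy":-3,"dz":0,"spin":0,"grip":0},
    {"dx":-0.6,"dy":-6,"dz":0,"spin":0,"grip":0},
    {"dx":-0.9,"dy":-9,"dz":0,"spin":0,"grip":0},
    {"dx":-1.1,"dy":-10.5,"dz":0,"spin":0,"grip":0},
    {"dx":-1.1,"dy":-10.9,"dz":0,"spin":0,"grip":0},
    {"dx":-1.1,"dy":-10.9,"dz":0,"spin":0,"grip":0},
    {"dx":-1.1,"dy":-10.9,"dz":-1.3,"spin":0,"grip":0},
    {"dx":-1.1,"dy":-10.9,"dz":-2.6,"spin":0,"grip":0},
    {"dx":-1.1,"dy":-10.9,"dz":-3,"spin":0,"grip":0},
    {"dx":-1.1,"dy":-10.9,"dz":-3,"spin":0,"grip":0}
  ]
}}

```text
time_s: 8.9
tcp_pos: [0.5389, -0.1767, 0.1497]
eef_rot: [-180.0, -0.1, 174.2]
contact_force: [-0.4, 0.2, 1.2]
gripper_width: 0.0005
```

```bash
python3 - <<'E'
from h import *
a=r.capture("scene")[182:292,235:385]; cv2.imwrite("pics/e.png",cv2.resize(a,(800,587),interpolation=cv2.INTER_CUBIC))
s=r.get_state();print(s["time_s"],s["tcp_pos"],s["eef_rot"],s["contact_force"])
E
```

```text
8.95 [ 0.53941407 -0.17691438  0.15067429] [-1.79988254e+02 -7.11429877e-02  1.74201965e+02] [ 0.08284872  0.13122559 -0.08831048]
```

View pics/e.png

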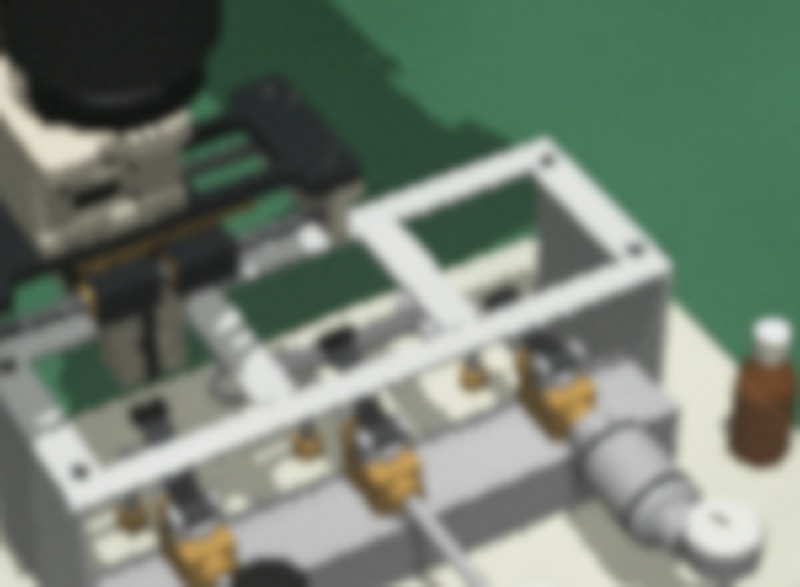

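{"api": "servo_tool", "payload": {
  "targets": [
    {"dx":0,"dy":0,"dz":-0.5,"spin":0,"grip":0},
    {"dx":0,"dy":0,"dz":-1,"spin":0,"grip":0},
    {"dx":0,"dy":0,"dz":-1.5,"spin":0,"grip":0},
    {"dx":0,"dy":0,"dz":-1.9,"spin":0,"grip":0},
    {"dx":0,"dy":0,"dz":-2.3,"spin":0,"grip":0},
    {"dx":0,"dy":0,"dz":-2.7,"spin":0,"grip":0},
    {"dx":0,"dy":0,"dz":-3.1,"spin":0,"grip":0},
    {"dx":0,"dy":0,"dz":-3.5,"spin":0,"grip":0},
    {"dx":0,"dy":0,"dz":-3.8,"spin":0,"grip":0},
    {"dx":0,"dy":0,"dz":-4.1,"spin":0,"grip":0}
  ]
}}

```text
time_s: 9.78
tcp_pos: [0.5378, -0.178, 0.1102]
eef_rot: [-180.0, -0.2, 174.1]
contact_force: [-6.5, -0.4, 9.0]
gripper_width: 0.0004
```

{"api": "servo_tool", "payload": {
  "targets": [
    {"dx":0,"dy":0,"dz":-0.2,"spin":0,"grip":0},
    {"dx":0,"dy":0,"dz":-0.4,"spin":0,"grip":0},
    {"dx":0,"dy":0,"dz":-0.5,"spin":0,"grip":0},
    {"dx":0,"dy":0,"dz":-0.6,"spin":0,"grip":0},
    {"dx":0,"dy":0,"dz":-0.7,"spin":0,"grip":0},
    {"dx":0,"dy":0,"dz":-0.8,"spin":0,"grip":0},
    {"dx":0,"dy":0,"dz":-0.9,"spin":0,"grip":0},
    {"dx":0,"dy":0,"dz":-1.0,"spin":0,"grip":0},
    {"dx":0,"dy":0,"dz":-1.0,"spin":0,"grip":0},
    {"dx":0,"dy":0,"dz":-1.0,"spin":0,"grip":0}
  ]
}}

```text
time_s: 10.62
tcp_pos: [0.5386, -0.1779, 0.1001]
eef_rot: [-180.0, -0.1, 174.1]
contact_force: [-2.8, -0.6, 3.7]
gripper_width: 0.0003
```

{"api": "servo_tool", "payload": {
  "targets": [
    {"dx":0,"dy":0,"dz":-0.05,"spin":0,"grip":0},
    {"dx":0,"dy":0,"dz":-0.1,"spin":0,"grip":0},
    {"dx":0,"dy":0,"dz":-0.15,"spin":0,"grip":0},
    {"dx":0,"dy":0,"dz":-0.2,"spin":0,"grip":0},
    {"dx":0,"dy":0,"dz":-0.25,"spin":0,"grip":0},
    {"dx":0,"dy":0,"dz":-0.3,"spin":0,"grip":0},
    {"dx":0,"dy":0,"dz":-0.3,"spin":0,"grip":0},
    {"dx":0,"dy":0,"dz":-0.3,"spin":0,"grip":0},
    {"dx":0,"dy":0,"dz":-0.3,"spin":0,"grip":0},
    {"dx":0,"dy":0,"dz":-0.3,"spin":0,"grip":0}
  ]
}}

```text
time_s: 11.45
tcp_pos: [0.5388, -0.178, 0.0983]
eef_rot: [-180.0, -0.0, 174.2]
contact_force: [-7.3, 1.5, 14.0]
gripper_width: 0.0005
```

{"api": "servo_tool", "payload": {
  "targets": [
    {"dx":0,"dy":0,"dz":-0.05,"spin":0,"grip":0},
    {"dx":0,"dy":0,"dz":-0.05,"spin":0,"grip":0},
    {"dx":0,"dy":0,"dz":-0.1,"spin":0,"grip":0},
    {"dx":0,"dy":0,"dz":-0.1,"spin":0,"grip":0},
    {"dx":0,"dy":0,"dz":-0.15,"spin":0,"grip":0},
    {"dx":0,"dy":0,"dz":-0.15,"spin":0,"grip":0},
    {"dx":0,"dy":0,"dz":-0.15,"spin":0,"grip":0},
    {"dx":0,"dy":0,"dz":-0.15,"spin":0,"grip":0},
    {"dx":0,"dy":0,"dz":-0.15,"spin":0,"grip":0},
    {"dx":0,"dy":0,"dz":-0.15,"spin":0,"grip":0}
  ]
}}

```text
time_s: 12.28
tcp_pos: [0.5389, -0.1781, 0.0976]
eef_rot: [-179.9, -0.0, 174.2]
contact_force: [-10.9, 2.0, 22.8]
gripper_width: 0.0007
```

{"api": "servo_tool", "payload": {
  "targets": [
    {"dx":0,"dy":0,"dz":0.3,"spin":0,"grip":0},
    {"dx":0,"dy":0,"dz":1,"spin":0,"grip":0},
    {"dx":0,"dy":0,"dz":2.5,"spin":0,"grip":0},
    {"dx":0,"dy":0,"dz":4.5,"spin":0,"grip":0},
    {"dx":0,"dy":0,"dz":7,"spin":0,"grip":0},
    {"dx":0,"dy":0,"dz":10,"spin":0,"grip":0},
    {"dx":0,"dy":0,"dz":13,"spin":0,"grip":0},
    {"dx":-1,"dy":-2,"dz":15,"spin":0,"grip":0},
    {"dx":-3,"dy":-4.5,"dz":15,"spin":0,"grip":0},
    {"dx":-5,"dy":-7,"dz":15,"spin":0,"grip":0}
  ]
}}

```text
time_s: 13.12
tcp_pos: [0.4905, -0.2481, 0.2472]
eef_rot: [-180.0, 0.2, 174.2]
contact_force: [-0.1, -1.4, -1.3]
gripper_width: 0.0009
```

{"api": "servo_tool", "payload": {
  "targets": [
    {"dx":-1.5,"dy":-3,"dz":0,"spin":0,"grip":0},
    {"dx":-3,"dy":-6,"dz":0,"spin":0,"grip":0},
    {"dx":-4.5,"dy":-9,"dz":0,"spin":0,"grip":0},
    {"dx":-6,"dy":-12,"dz":0,"spin":0,"grip":0},
    {"dx":-7.5,"dy":-15,"dz":0,"spin":0,"grip":0},
    {"dx":-9,"dy":-18,"dz":0,"spin":0,"grip":0},
    {"dx":-9.5,"dy":-20,"dz":0,"spin":0,"grip":0},
    {"dx":-9.5,"dy":-20,"dz":0,"spin":0,"grip":0},
    {"dx":-9.5,"dy":-20,"dz":0,"spin":0,"grip":0},
    {"dx":-9.5,"dy":-20,"dz":0,"spin":0,"grip":0}
  ]
}}

```text
time_s: 13.95
tcp_pos: [0.3946, -0.4476, 0.2453]
eef_rot: [180.0, 0.0, 174.1]
contact_force: [0.0, 0.4, -0.3]
gripper_width: 0.0003
```

```bash
python3 - <<'E'
from h import *
from fit import W
p=np.load("p.npy")
im=r.capture("scene"); it=r.capture("top")
def crop(a,u,v,w,h,f): return cv2.resize(a[v:v+h,u:u+w],None,fx=f,fy=f,interpolation=cv2.INTER_CUBIC)
cv2.imwrite("pics/f.png",np.hstack([crop(im,235,195,150,120,5.3)])) 
cv2.imwrite("pics/g.png",crop(it,225,145,220,165,3.6))
for y in(.1,0,-.1):
  for th in(.663,.043):
    q=W(p,[-.005-.053*np.cos(th),y,.092+.053*np.sin(th)])
    print(y,th,((proj(q,"scene")-[235,195])*5.3).round(),((proj(q,"top")-[225,145])*3.6).round())
s=r.get_state();print(s["time_s"],s["tcp_pos"],s["contact_force"])
E
```

```text
0.1 0.663 [[508. 195.]] [[248. 323.]]
0.1 0.043 [[495. 227.]] [[247. 345.]]
0 0.663 [[332. 264.]] [[396. 339.]]
0 0.043 [[323. 296.]] [[392. 361.]]
-0.1 0.663 [[146. 339.]] [[545. 355.]]
-0.1 0.043 [[140. 369.]] [[537. 377.]]
14.05 [ 0.39498049 -0.44701928  0.24566022] [ 0.26563305 -0.31138913 -0.31749185]
```

View pics/f.png

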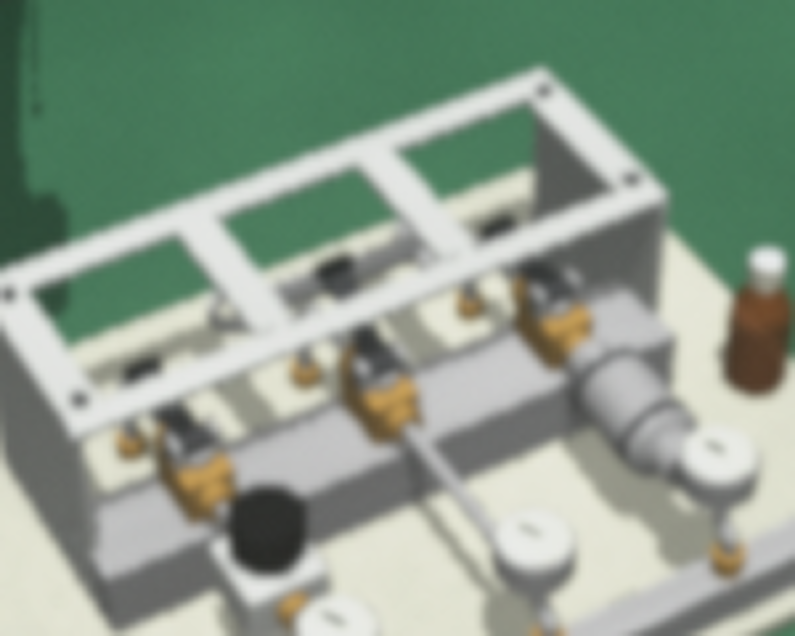

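View pics/g.png

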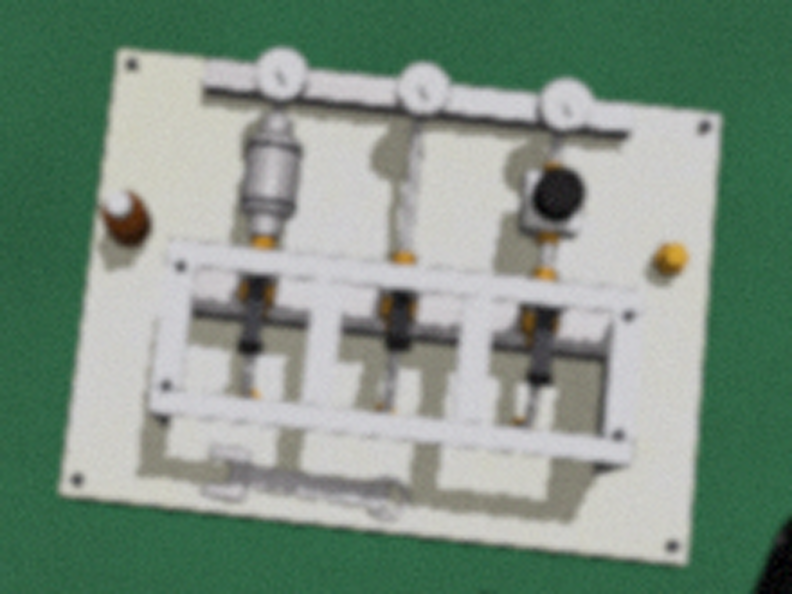

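```bash
python3 -c "
from plant import r
print(r.close_job())"
```

```text
the job is handed in; nothing more can be done
None
```

I shut the acetylene valve first, then the air valve. For each I lowered the closed fingertips through the middle of that valve's guard window, pressed the lever onto its stop, lifted straight out and moved clear. The job was handed in at about 14 s of the 45 s allowed.

- **Lever stops:** at the end of each press the vertical force rose to about 23 N while the tip barely moved, at 97.6–97.7 mm. That is about 1 mm below the 99 mm expected for a shut lever's top.
- **Final pictures:** the acetylene and air levers lie where flat levers should appear in the top view. In the scene view the guard partly hides them, but what shows agrees. The argon lever is still raised, and the guard, spanner, union and dropper bottle look unmoved.
- **Not checked again:** the last crops did not show the flasks, beaker and reagent bottle. The planned path stayed clear of all four.
- **Contact at the end:** force on the tool read about zero once it was clear.

No check failed or disagreed. One move call was refused because its rows lacked some fields; it moved nothing, and I sent it again.

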